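# Snap the brass tube onto the rail bracket

### The arm

A 6-joint arm with a two-finger parallel gripper is mounted at the origin on the work surface. World frame = base frame: x ahead of the robot, y to its left, z up, the work surface at z = 0. Lengths are in mm, angles in rad, forces in N, time in s.
With the tool pointing down it reaches from about 275 to 1000 mm from the base axis. Payload 8.4 kg.
Tool frame: the origin (TCP) lies midway between the tips of the shut fingers; the grasp point (between the pads) lies 19 mm behind it; z points along the fingers, y is the line along which they close (so a half turn about z gives the same grasp; the last joint's range is limited). The gripper opens to 85 mm and grips with 20 to 120 N. Pads are 22 mm wide; open, the fingers measure 114 mm over their backs; the gripper's body (76 mm by 85 mm) begins 54 mm behind the grasp point. The pads swing forward as they close: fully open they stand 13 mm farther back than shut.
Start: joints at [-1.218, 0.353, 1.633, -0, 1.155, -0.002], TCP at [217.125, -586.075, 231.281] pointing down, gripper open.
Joint ranges: [-2.63, 2.63], [-0.92, 2.1], [0.06, 2.66], [-1.3, 4.44], [0, 2.69], [-3.02, 3.02]. Speed limits (rad/s): [2.22, 2.22, 2.79, 3.14, 3.14, 3.14].

### API

Orientations are given as [roll, pitch, yaw] about the fixed x, y, z axes, in that order (R = Rz(yaw) Ry(pitch) Rx(roll)).
In Python, from rig import r gives the robot as it stands.
- The arm moves only by the tool servo_tool, never from a script. Its argument "deltas" is a list of rows, each an object of numbers: "x", "y", "z": the shift along the world's x, y, z in mm; "rx", "ry", "rz": the turn, a rotation vector about the world's x, y, z in rad; "gripper": the gripper's target within -1 to 1 (fully open at 1, half-way at 0, shut at -1). A call has 1 to 10 rows; each row is the pose to reach, as a shift and turn from the pose commanded when the call began; what a row does not reach only later rows make up. A row lasts 1/10 s, in which the tool goes at most 50 mm and 8.59 degrees, less where a joint would pass 70% of its speed; a pose out of reach is approached as far as the arm can. A call with a gripper value outside its range is refused whole. The fingers move at their own pace and stop on an object; "newtons" is the grip in N (left out, the last holds). Time passes only in rows, so rows that repeat a pose let the fingers close. It gives the time, the measured TCP pose, the force, the opening and the grip force at its end, in the units of the state.
- r.sense(): the state, without advancing time (a new reading comes with each control period).
- r.grab_frame(name): name is "side" or "top"; returns the picture (384x512x3 uint8, blue, green, red); there is no depth.
- r.camera_params(name): a dict with "mtx" (3x3 intrinsics, pixels), "eye" and "orientation" of the camera in the world. Camera axes: x right, y down, z forward; pixel columns grow to the right and rows downward; lengths in mm; the calibration is good to about 2 mm. A picture is of the moment at which its call begins. camera_params takes no time and is no camera call.
- r.sign_off(): hands the job in; it is judged then, once.
Trained networks look in the newest picture that a camera, given by its name, has taken for a name from the list of things; names that differ only in an ending like _2 or _b are one class to them, and where a whole thing is asked for, a point or a joint stands for the part that bears it (a point fixed in the world has none). Each returns a list of dicts, best first, with "conf" (0 to 1); they miss things now and then, are a little off and sometimes report something else, mostly with a low value. They report only what shows in the picture. A call takes as long as a camera call.
- r.recognise(name, camera): "box" ([left, top, width, height] in pixels, round what is visible of it).
The state is a dict: "clock": time; "qpos": joint angles; "qvel": joint speeds; "joint_efforts": joint torques, N m; "eef_pos": TCP position; "tcp_rot": TCP orientation; "contact_force": force on the tool from outside, world axes, zero at the start; "wrist_torque": the same for the moment, N m; "opening": opening from 0.0 (shut) to 1.0 (fully open); "grasp_force": force on a finger pad.
Only numpy, scipy, OpenCV 4.12 (cv2) and the standard library are available. Lean on these libraries where they do the work, as an engineer would, in place of code of your own. Each camera call takes 0.05 s, during which the arm holds its last target. There are 200 camera calls.

### The job

Fit the polished brass tube to the rail bracket: pick it up from the white mat and slide its open end onto the steel bar, then squeeze the red spring button in and slide the tube over it until the button snaps right out through the hole in the tube. Let go and leave it locked there. Work by feel and gently: never ram anything against the button (more than 25 N would bend it), and leave the other fittings where they lie.

Things in the scene. Friction and masses are not known exactly. Their poses are not given: they have to be found in the camera images.
- bracket: Rail bracket on an upright wooden block fixed to the bench. Origin on the bench below the bar's axis, 112 mm before the rose; z up, y along the bar to the block. The level steel bar, 18.5 mm wide, 19 mm high, axis 85 mm above the bench, sticks out along -y from a brass rose 64 mm across (front at y +112 mm). Block: 95 mm wide, 130 mm high, y +128 to +173 mm; foot 150 mm wide, y +111 to +196 mm.
- bar_line (a point): Point on the bar's axis straight above the bracket's origin, axes as the bracket's. The bar is set by hand and clamped: the middle of its red button lies anywhere from 15 mm before to 15 mm past this point along y, which no reading tells: see it or feel it. The bar's free tip is 75 mm before the button (-y); the last 15 mm are a black taper down to 12 x 12 mm.
- rose_front (a point): Where the bar's axis leaves the rose, 112 mm from bar_line along +y; axes as the bracket's. The red button is on the bar's +x side, 10 mm in diameter, pressed in level (along -x). Out, it stands 7.25 mm proud of the bar's face: 3.5 mm of straight side, then a cone narrowing to a 3 mm flat top.
- button (a joint): Travel of the red button, m: 0 out, 0.0076 fully in. Spring: 2 N at first, plus 1.5 N per mm. A tube pushed against the unpressed button stops dead. With the button held level with the tube's outside (2 to 4 mm in) by a finger that overlaps the tube's end, the tube's edge meets only the cone, and a push of 5 to 20 N along the bar slides it over; at the hole the button pops out and locks the tube.
- tube_mid (a point): Balance point of the loose brass tube, on its axis: where to lift it. Square tube 26 x 26 mm outside, 21 x 21 mm inside, 125 mm long, mouth 74 mm along +y from here; the other end is capped and carries a 25 mm ball (155 mm overall). 0.2 to 0.35 kg, slippery inside. It starts lying on the 4 mm mat, this point 17 mm above the bench, z up, hole on its +x side.
- tube_mouth (a point): Middle of the tube's open mouth; axes as the tube's, y pointing out of the mouth. The hole for the button, 13 mm in diameter, is in the middle of the +x wall, its centre 38 mm behind the mouth. On the bar there is about 1 mm of play all round. Fitted, the mouth lies 38 mm past the middle of the button (towards the block), tube axes along the bracket's.
- dome: Bystander: bell-shaped brass cap, 52 mm across, 43 mm high, loose on the mat; origin at the centre of its underside.
- rose_cap: Bystander: stepped brass disc, 70 mm across, 18 mm high, loose on the mat; origin at the centre of its underside.
- tee: Bystander: brass tee fitting with a ball end, about 90 x 50 x 26 mm, loose on the mat; origin at the underside below the crossing.

How it is judged:
By the outcome, as a careful person would: the job done as asked, in the order asked, and still so for the second after the job is handed in, with the robot touching nothing.
It also fails if it takes over 61 s, if anything falls off the work surface, if the arm or the gripper's body presses on something with over 40 N, if the wrist force passes 120 N, or if a joint passes its speed limit or range.

## Working session

There is one attempt and no reset: what is moved stays moved. The work goes in short steps, Python scripts to look and compute and a tool call to move; the robot and the scene stay as the last step left them, time stands still between calls to the robot, and variables do not carry over. Pictures are saved under pics/ and viewed, at most 10 in all, crops included, and the job is handed in when it is done.

Besides the shell and the picture viewer there is one more tool, called after "Call:" as a command line: name --argument value ..., lists and objects as JSON in quotes. servo_tool: Moves the arm, as the interface text tells. Its arguments: {"type":"object","properties":{"deltas":{"type":"array","items":{"type":"object","properties":{"x":{"type":"number"},"y":{"type":"number"},"z":{"type":"number"},"rx":{"type":"number"},"ry":{"type":"number"},"rz":{"type":"number"},"gripper":{"type":"number"}}}},"newtons":{"type":"number"}},"required":["deltas"]}

```bash
mkdir -p pics; ls; cat > h.py <<'E'
import numpy as np, cv2
from rig import r
from scipy.spatial.transform import Rotation as R
def cam(n):
    p=r.camera_params(n); K=np.array(p["mtx"]); o=np.array(p["orientation"]); 
    Rm=o if o.shape==(3,3) else R.from_euler('xyz',o).as_matrix()
    return K,np.array(p["eye"]),Rm
def ray(n,uv):
    K,e,Rm=cam(n); d=Rm@np.linalg.solve(K,[uv[0],uv[1],1]); return e,d
def onz(n,uv,z):
    e,d=ray(n,uv); return e+d*(z-e[2])/d[2]
def proj(n,P):
    K,e,Rm=cam(n); c=K@(Rm.T@(np.array(P)-e)); return c[:2]/c[2]
E
python3 - <<'E'
from h import *
ims=[]
for n in("side","top"):
    p=r.camera_params(n);print(n,p)
    im=r.grab_frame(n);cv2.imwrite(f"pics/{n}0.png",im)
    for t in("bracket","tube_mid","button","dome","rose_cap","tee"):
        print(t,[(d["box"],round(d["conf"],2)) for d in r.recognise(t,n)[:2]])
print(r.sense())
E
```

```text
pics
side {'mtx': array([[374.93526027,   0.        , 253.14921206],
       [  0.        , 374.93526027, 188.25537437],
       [  0.        ,   0.        ,   1.        ]]), 'eye': array([456.38272226, 478.94867693, 768.7002235 ]), 'orientation': array([-2.45503428, -0.00590792, -2.90628175])}
bracket [([259.3, 188.8, 73.9, 134.2], 0.88), ([184.5, 191.9, 31.0, 21.3], 0.36)]
tube_mid [([291.6, 131.4, 13.7, 42.9], 0.7)]
button []
dome [([181.8, 191.2, 35.7, 23.0], 0.69), ([225.8, 129.0, 19.3, 16.1], 0.61)]
rose_cap [([209.2, 163.6, 21.0, 19.2], 0.96)]
tee []
top {'mtx': array([[418.33611444,   0.        , 256.95794489],
       [  0.        , 418.33611444, 184.89116759],
       [  0.        ,   0.        ,   1.        ]]), 'eye': array([493.30361058, -53.79339738, 932.69948277]), 'orientation': array([-3.06606235e+00, -2.33838795e-05, -1.55975208e+00])}
bracket [([137.6, 205.0, 134.4, 75.0], 0.59)]
tube_mid [([329.4, 204.9, 73.4, 19.2], 0.97)]
button []
dome [([356.6, 116.6, 22.4, 20.1], 0.89)]
rose_cap [([294.5, 111.1, 26.1, 26.0], 0.61)]
tee [([242.5, 92.4, 23.9, 39.3], 0.76)]
{'clock': 0.7, 'qpos': array([-1.21841751e+00,  3.52968175e-01,  1.63342338e+00, -2.31912189e-05,
        1.15521808e+00, -2.38593607e-03]), 'qvel': array([ 0.00038678,  0.00014297,  0.00069254,  0.00068305,  0.0006508 ,
       -0.00048345]), 'joint_efforts': array([-2.57298288e-04, -6.05011153e+01, -3.42388809e+01,  3.01404316e-05,
        1.16617386e-03, -5.73594505e-06]), 'eef_pos': array([ 217.102068  , -586.0647447 ,  231.29083793]), 'tcp_rot': array([-3.14157562e+00,  2.11765127e-05,  3.54774117e-01]), 'contact_force': array([ 0.45294803, -0.03249579,  0.64457057]), 'wrist_torque': array([0.07853294, 0.03524157, 0.06340648]), 'grasp_force': 0.0, 'opening': 1.000834550037172}
```

View pics/side0.png

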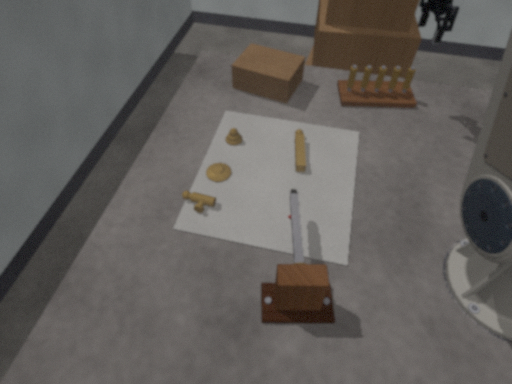

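View pics/top0.png

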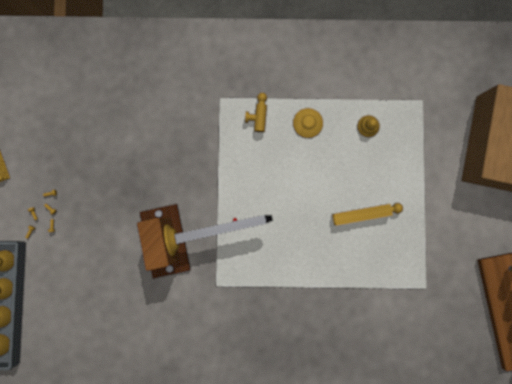

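The side view shows the bar with its tip at (294,190), the red button at (290,216) and the tube at (300,150). The top view shows the bar tip at (269,218), the button at (235,219), and the tube from its mouth at (334,218) to the ball at (398,208).

```bash
python3 - <<'E'
from h import *
t=cv2.imread("pics/top0.png");s=cv2.imread("pics/side0.png")
a=cv2.resize(t[190:285,135:415],(784,266),interpolation=cv2.INTER_CUBIC)
b=cv2.resize(s[120:270,240:350],(236,322),interpolation=cv2.INTER_CUBIC)
b=cv2.resize(s[120:270,270:330],None,fx=2.2,fy=2.2,interpolation=cv2.INTER_CUBIC)
c=np.zeros((600,784,3),np.uint8);c[:266]=a;c[268:268+b.shape[0],:b.shape[1]]=b
cv2.imwrite("pics/crop.png",c)
for n,im in(("top",t),("side",s)):
    hsv=cv2.cvtColor(im,cv2.COLOR_BGR2HSV)
    red=((hsv[...,0]<6)|(hsv[...,0]>174))&(hsv[...,1]>120)
    br=(hsv[...,0]>15)&(hsv[...,0]<32)&(hsv[...,1]>130)
    for nm,m,w in(("red",red,(slice(180,240),slice(200,320))),("brass",br,(slice(195,235),slice(325,410)) if n=="top" else (slice(125,178),slice(285,315)))):
        k=np.zeros(m.shape,np.uint8);k[w]=m[w]
        q=cv2.findNonZero(k)
        if q is None: continue
        print(n,nm,len(q),q[:,0].mean(0),cv2.minAreaRect(q) if len(q)>3 else q.tolist())
# tube top outline on z=30 (top), axes
for uv in((334,218),(392,209),(398,208)): print("tube z17",uv,onz("top",uv,17).round(1))
for uv in((269,217.5),(235,219),(178,238)): print("bar z85",uv,onz("top",uv,85).round(1))
for uv in((294,190),(290.5,216)): print("side bar z85",uv,onz("side",uv,85).round(1))
E
```

```text
top red 4 [234.5 219.5] ((234.5, 219.5), (1.0, 1.0), 90.0)
top brass 698 [365.77077364 213.69770774] ((367.3084716796875, 213.42710876464844), (10.652912139892578, 68.9450912475586), 79.87532806396484)
tube z17 (334, 218) [ 492. -222.   17.]
tube z17 (392, 209) [ 513.  -348.8   17. ]
tube z17 (398, 208) [ 515.3 -361.9   17. ]
bar z85 (269, 217.5) [491.7 -78.2  85. ]
bar z85 (235, 219) [487.9  -9.5  85. ]
bar z85 (178, 238) [448.5 104.6  85. ]
side bar z85 (294, 190) [488.6 -84.6  85. ]
side bar z85 (290.5, 216) [483.8  -9.1  85. ]
```

View pics/crop.png

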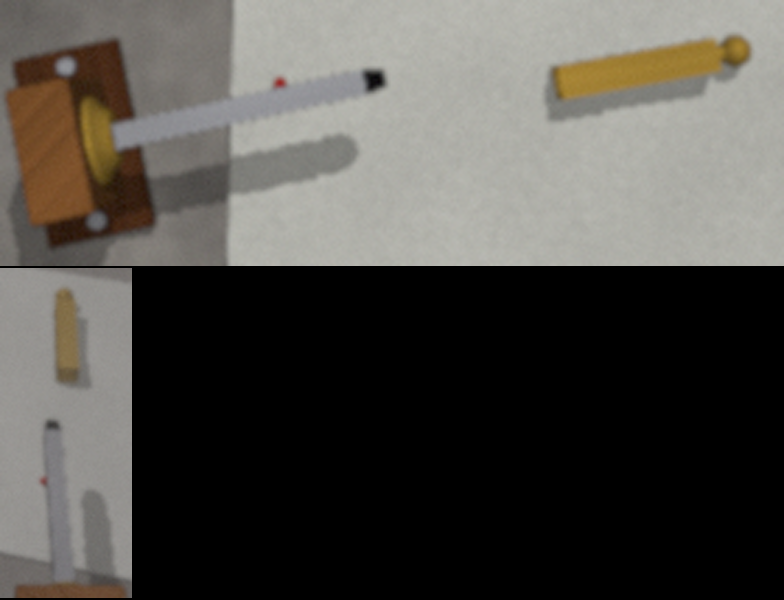

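The crop shows the bar running from its black tip at about px (270.5,218) to the rose at (176,239). The button is at (235,220), and the tube mouth at (333.5,219). Next I'll fit the edges.

```bash
python3 - <<'E'
from h import *
t=cv2.imread("pics/top0.png").astype(float)
d=t[...,0]-t[...,1]   # blue-green: bar bluish
d=cv2.GaussianBlur(d,(0,0),.7)
def edges(f,cols,c0,w=11):
    up=[];lo=[]
    for u in cols:
        c=c0(u); v=np.arange(int(c-w),int(c+w+1)); p=f[v,u]; base=np.median(np.r_[p[:4],p[-4:]]); pk=np.median(p[w-2:w+3]); h=(base+pk)/2
        s=(p-h)*np.sign(pk-base)
        i=w
        while i>0 and s[i]>0:i-=1
        j=w
        while j<2*w and s[j]>0:j+=1
        up.append((u,v[i]+s[i]/(s[i]-s[i+1]))); lo.append((u,v[j]-s[j]/(s[j]-s[j-1])))
    return up,lo
def fit(e):
    e=np.array(e); 
    for _ in range(3):
        p=np.polyfit(e[:,0],e[:,1],1); res=abs(e[:,1]-np.polyval(p,e[:,0])); e=e[res<=max(.4,2*np.median(res))]
    return p,len(e),res.mean()
cols=[u for u in range(182,264) if not 228<u<242]
up,lo=edges(d,cols,lambda u:218.2+(270.5-u)*20.8/94.5)
pu,nu,ru=fit(up);pl,nl,rl=fit(lo);print(pu,nu,ru,pl,nl,rl)
A=lambda p,z,u:onz("top",(u,np.polyval(p,u)),z)
for u in(185,235,270.5,273):
    a,b=A(pu,75.5,u),A(pl,94.5,u); print(u,a.round(1),b.round(1),"width",np.hypot(*(a-b)[:2]).round(1))
def line(pp,z):
    a,b=A(pp,z,185),A(pp,z,265); dd=(a-b)[:2]; return np.arctan2(-dd[0],dd[1])
print("bar yaw",line(pu,75.5),line(pl,94.5))
# tube: saturation
s=cv2.cvtColor(t.astype(np.uint8),cv2.COLOR_BGR2HSV)[...,1].astype(float)
up,lo=edges(s,range(338,388),lambda u:218-(u-338)*9/54.)
pu,nu,ru=fit(up);pl,nl,rl=fit(lo);print("tube",pu,nu,ru,pl,nl,rl)
for u in(334,360,390):
    print(u,A(pu,30,u).round(1),A(pl,30,u).round(1))
print(line(pu,30),line(pl,30))
row=[np.round(s[round(218.5-(u-334)/6),u]) for u in range(326,342)];print(row)
print([round(t[round(218-(u-270)/4.5),u].mean()) for u in range(260,282)])
E
```

```text
[-2.15357860e-01  2.71314783e+02] 65 0.1308272726277555 [-2.26622261e-01  2.83255280e+02] 68 0.13290977434222007
185 [461.4  92.5  75.5] [442.6  88.8  94.5] width 19.1
235 [484.3  -9.1  75.5] [466.1 -10.3  94.5] width 18.3
270.5 [500.7 -81.4  75.5] [482.8 -81.   94.5] width 17.9
273 [501.9 -86.5  75.5] [484.  -85.9  94.5] width 17.9
bar yaw 0.22259670574323184 0.23295992236574325
tube [-1.78022766e-01  2.72795151e+02] 50 0.05353355327586712 [-1.79655103e-01  2.85465383e+02] 50 0.042926840385622424
334 [ 502.  -219.6   30. ] [ 476.  -219.5   30. ]
360 [ 512.6 -275.6   30. ] [ 486.7 -275.4   30. ]
390 [ 524.8 -340.4   30. ] [ 498.9 -340.1   30. ]
0.18640428548703555 0.1875980992220561
[np.float64(10.0), np.float64(13.0), np.float64(9.0), np.float64(12.0), np.float64(9.0), np.float64(14.0), np.float64(51.0), np.float64(118.0), np.float64(175.0), np.float64(173.0), np.float64(173.0), np.float64(176.0), np.float64(178.0), np.float64(167.0), np.float64(173.0), np.float64(167.0)]
[148, 147, 149, 147, 138, 101, 55, 21, 17, 17, 16, 52, 106, 159, 175, 175, 174, 172, 171, 173, 173, 172]
```

Call:
servo_tool --deltas '[{"x":40,"y":41,"z":-10,"rz":0.14},{"x":80,"y":82,"z":-25,"rz":0.28},{"x":120,"y":123,"z":-40,"rz":0.42},{"x":155,"y":160,"z":-60,"rz":0.56},{"x":190,"y":195,"z":-80,"rz":0.7},{"x":220,"y":226,"z":-100,"rz":0.84},{"x":250,"y":256,"z":-120,"rz":0.98},{"x":270,"y":276,"z":-130,"rz":1.12},{"x":286,"y":293,"z":-140,"rz":1.26},{"x":286,"y":293,"z":-150,"rz":1.403}]' --newtons 40

```text
invalid input
```

Call:
servo_tool --deltas '[{"z":-30},{"z":-55},{"z":-68},{"z":-72},{"z":-72}]'

```text
invalid input
```

Call:
servo_tool --deltas '[{"x":40,"y":41,"z":-10,"rx":0,"ry":0,"rz":0.14,"gripper":1},{"x":80,"y":82,"z":-25,"rx":0,"ry":0,"rz":0.28,"gripper":1},{"x":120,"y":123,"z":-40,"rx":0,"ry":0,"rz":0.42,"gripper":1},{"x":155,"y":160,"z":-60,"rx":0,"ry":0,"rz":0.56,"gripper":1},{"x":190,"y":195,"z":-80,"rx":0,"ry":0,"rz":0.7,"gripper":1},{"x":220,"y":226,"z":-100,"rx":0,"ry":0,"rz":0.84,"gripper":1},{"x":250,"y":256,"z":-120,"rx":0,"ry":0,"rz":0.98,"gripper":1},{"x":270,"y":276,"z":-130,"rx":0,"ry":0,"rz":1.12,"gripper":1},{"x":286,"y":293,"z":-140,"rx":0,"ry":0,"rz":1.26,"gripper":1},{"x":286,"y":293,"z":-150,"rx":0,"ry":0,"rz":1.403,"gripper":1}]' --newtons 40

```text
clock: 1.7
eef_pos: [505.6, -290.2, 80.4]
tcp_rot: [3.141, -0.0, 1.767]
contact_force: [-0.3, -0.4, -0.1]
opening: 1.0
grasp_force: 0.0
```

Call:
servo_tool --deltas '[{"x":0,"y":0,"z":-25,"rx":0,"ry":0,"rz":0,"gripper":1},{"x":0,"y":0,"z":-50,"rx":0,"ry":0,"rz":0,"gripper":1},{"x":0,"y":0,"z":-65,"rx":0,"ry":0,"rz":0,"gripper":1},{"x":0,"y":0,"z":-72,"rx":0,"ry":0,"rz":0,"gripper":1},{"x":0,"y":0,"z":-72,"rx":0,"ry":0,"rz":0,"gripper":1},{"x":0,"y":0,"z":-72,"rx":0,"ry":0,"rz":0,"gripper":1}]'

```text
clock: 2.3
eef_pos: [503.6, -293.5, 10.0]
tcp_rot: [3.141, 0.001, 1.758]
contact_force: [0.4, -0.2, 1.1]
opening: 0.998
grasp_force: 0.0
```

Call:
servo_tool --deltas '[{"x":0,"y":0,"z":0,"rx":0,"ry":0,"rz":0,"gripper":-1},{"x":0,"y":0,"z":0,"rx":0,"ry":0,"rz":0,"gripper":-1},{"x":0,"y":0,"z":0,"rx":0,"ry":0,"rz":0,"gripper":-1},{"x":0,"y":0,"z":0,"rx":0,"ry":0,"rz":0,"gripper":-1},{"x":0,"y":0,"z":0,"rx":0,"ry":0,"rz":0,"gripper":-1},{"x":0,"y":0,"z":0,"rx":0,"ry":0,"rz":0,"gripper":-1},{"x":0,"y":0,"z":0,"rx":0,"ry":0,"rz":0,"gripper":-1},{"x":0,"y":0,"z":0,"rx":0,"ry":0,"rz":0,"gripper":-1}]' --newtons 40

```text
clock: 3.1
eef_pos: [503.4, -293.3, 9.8]
tcp_rot: [3.141, 0.0, 1.758]
contact_force: [-1.3, 0.8, 5.8]
opening: 0.295
grasp_force: 41.4
```

Call:
servo_tool --deltas '[{"x":0,"y":0,"z":15,"rx":0,"ry":0,"rz":0,"gripper":-1},{"x":0,"y":0,"z":40,"rx":0,"ry":0,"rz":0.01,"gripper":-1},{"x":0,"y":0,"z":60,"rx":0,"ry":0,"rz":0.02,"gripper":-1},{"x":2,"y":20,"z":68,"rx":0,"ry":0,"rz":0.03,"gripper":-1},{"x":5,"y":50,"z":68,"rx":0,"ry":0,"rz":0.041,"gripper":-1},{"x":8,"y":80,"z":68,"rx":0,"ry":0,"rz":0.041,"gripper":-1},{"x":9,"y":100,"z":68,"rx":0,"ry":0,"rz":0.041,"gripper":-1},{"x":10,"y":110,"z":68,"rx":0,"ry":0,"rz":0.041,"gripper":-1},{"x":10,"y":110,"z":68,"rx":0,"ry":0,"rz":0.041,"gripper":-1},{"x":10,"y":110,"z":68,"rx":0,"ry":0,"rz":0.041,"gripper":-1}]'

```text
clock: 4.1
eef_pos: [513.4, -183.6, 77.6]
tcp_rot: [3.141, 0.001, 1.799]
contact_force: [-0.7, -1.1, -2.8]
opening: 0.29
grasp_force: 40.4
```

```bash
python3 - <<'E'
from h import *
t=r.grab_frame("top");s=r.grab_frame("side");o=r.sense();print(o["eef_pos"],o["tcp_rot"],o["contact_force"],o["wrist_torque"],o["opening"])
a=cv2.resize(t[180:260,150:410],None,fx=3,fy=3,interpolation=cv2.INTER_CUBIC)
b=cv2.resize(s[120:260,240:350],None,fx=2.4,fy=2.4,interpolation=cv2.INTER_CUBIC)
c=np.zeros((600,780,3),np.uint8);c[:240]=a;c[242:242+b.shape[0],:b.shape[1]]=b
cv2.imwrite("pics/pre.png",c); cv2.imwrite("pics/top1.png",t);cv2.imwrite("pics/side1.png",s)
E
```

```text
[ 513.2398293  -183.98694264   77.41734596] [3.14138456e+00 3.76308844e-04 1.79815164e+00] [ 0.58334801  0.27641128 -2.19712165] [-0.04236893 -0.01064054 -0.01280452] 0.2940391323387301
```

View pics/pre.png

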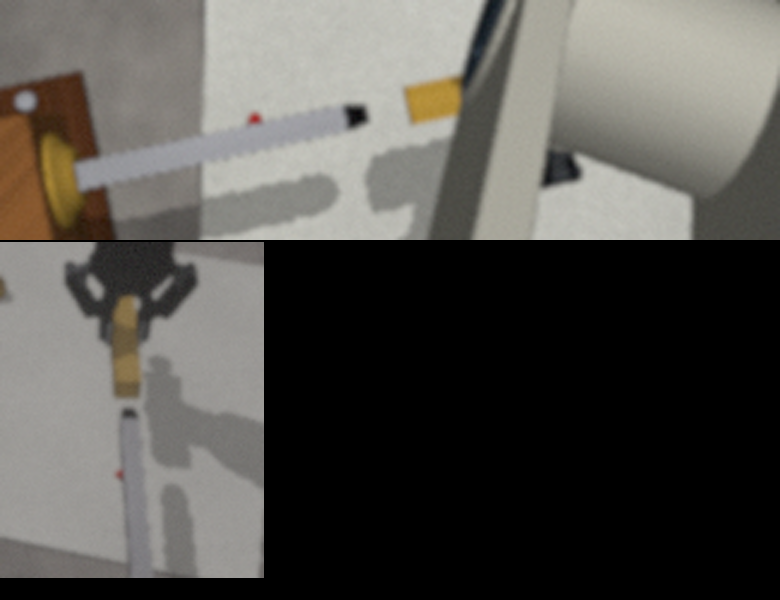

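The tube is held straight. Its mouth is at px (285,215) in the top view, about 1 px (2 mm) low in x against the bar line, with a gap of about 26 mm to the tip. I'll correct x and slide on gently.

Call:
servo_tool --deltas '[{"x":2.4,"y":0,"z":0.4,"rx":0,"ry":0,"rz":0,"gripper":-1},{"x":0.1,"y":9.7,"z":0.4,"rx":0,"ry":0,"rz":0,"gripper":-1},{"x":-1.0,"y":14.6,"z":0.4,"rx":0,"ry":0,"rz":0,"gripper":-1},{"x":-2.1,"y":19.5,"z":0.4,"rx":0,"ry":0,"rz":0,"gripper":-1},{"x":-3.2,"y":24.4,"z":0.4,"rx":0,"ry":0,"rz":0,"gripper":-1},{"x":-4.4,"y":29.2,"z":0.4,"rx":0,"ry":0,"rz":0,"gripper":-1},{"x":-5.5,"y":34.1,"z":0.4,"rx":0,"ry":0,"rz":0,"gripper":-1},{"x":-6.0,"y":36.5,"z":0.4,"rx":0,"ry":0,"rz":0,"gripper":-1},{"x":-6.0,"y":36.5,"z":0.4,"rx":0,"ry":0,"rz":0,"gripper":-1}]'

```text
clock: 5.1
eef_pos: [507.1, -146.2, 77.7]
tcp_rot: [-3.142, -0.0, 1.799]
contact_force: [-0.3, 0.5, -2.2]
opening: 0.294
grasp_force: 40.4
```

Call:
servo_tool --deltas '[{"x":-0.7,"y":2.9,"z":0,"rx":0,"ry":0,"rz":0,"gripper":-1},{"x":-1.4,"y":5.8,"z":0,"rx":0,"ry":0,"rz":0,"gripper":-1},{"x":-2.0,"y":8.8,"z":0,"rx":0,"ry":0,"rz":0,"gripper":-1},{"x":-2.7,"y":11.7,"z":0,"rx":0,"ry":0,"rz":0,"gripper":-1},{"x":-3.4,"y":14.6,"z":0,"rx":0,"ry":0,"rz":0,"gripper":-1},{"x":-4.1,"y":17.5,"z":0,"rx":0,"ry":0,"rz":0,"gripper":-1},{"x":-4.1,"y":17.5,"z":0,"rx":0,"ry":0,"rz":0,"gripper":-1}]'

```text
clock: 5.8
eef_pos: [502.9, -128.7, 77.7]
tcp_rot: [-3.141, -0.0, 1.799]
contact_force: [0.4, 0.2, -3.1]
opening: 0.298
grasp_force: 40.4
```

Call:
servo_tool --deltas '[{"x":-1.1,"y":4.9,"z":0,"rx":0,"ry":0,"rz":0,"gripper":-1},{"x":-2.2,"y":9.7,"z":0,"rx":0,"ry":0,"rz":0,"gripper":-1},{"x":-3.4,"y":14.6,"z":0,"rx":0,"ry":0,"rz":0,"gripper":-1},{"x":-4.5,"y":19.5,"z":0,"rx":0,"ry":0,"rz":0,"gripper":-1},{"x":-5.6,"y":24.3,"z":0,"rx":0,"ry":0,"rz":0,"gripper":-1},{"x":-6.5,"y":28.2,"z":0,"rx":0,"ry":0,"rz":0,"gripper":-1},{"x":-6.5,"y":28.2,"z":0,"rx":0,"ry":0,"rz":0,"gripper":-1}]'

```text
clock: 6.5
eef_pos: [496.3, -100.4, 77.7]
tcp_rot: [-3.141, -0.0, 1.799]
contact_force: [0.2, 0.6, -2.9]
opening: 0.297
grasp_force: 40.3
```

```bash
python3 - <<'E'
from h import *
t=r.grab_frame("top");s=r.grab_frame("side");o=r.sense();print(o["eef_pos"],o["tcp_rot"],o["contact_force"],o["wrist_torque"],o["opening"])
a=cv2.resize(t[190:250,170:290],None,fx=6,fy=6,interpolation=cv2.INTER_CUBIC)
b=cv2.resize(s[170:240,260:330],None,fx=3.3,fy=3.3,interpolation=cv2.INTER_CUBIC)
c=np.zeros((600,720,3),np.uint8);c[:360]=a;c[362:362+b.shape[0],:b.shape[1]]=b
cv2.imwrite("pics/on.png",c); cv2.imwrite("pics/top2.png",t)
E
```

```text
[ 496.62298572 -100.80508111   77.72843775] [3.14147394e+00 1.31403984e-04 1.79918612e+00] [ 0.70116511 -0.59512551 -2.61165435] [ 0.01870052  0.03847845 -0.03157393] 0.29548766146832467
```

View pics/on.png

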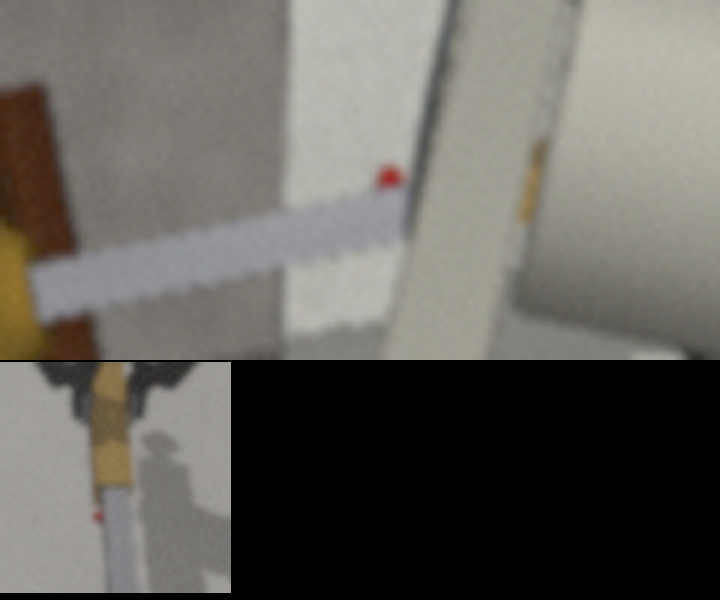

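Side crop: the tube is on the bar with its mouth's upper edge at about (295.8,207.2), and the button is at (289.7,217), just ahead of the mouth.

```bash
python3 - <<'E'
from h import *
u=np.array([-.2257,.974]);tip=np.array([492.5,-84.3])
for n,uv,z in(("side",(295.8,207.2),98),("side",(288.8,211.8),72),("side",(289.7,217),85),("top",(170+389/6,190+180/6),85)):
    p=onz(n,uv,z);print(n,uv,p.round(1),"s from tip",((p[:2]-tip)@u).round(1))
o=r.sense();print("tcp s",(o["eef_pos"][:2]-tip)@u)
E
```

```text
side (295.8, 207.2) [475.9 -26.1  98. ] s from tip 60.4
side (288.8, 211.8) [490.1 -29.   72. ] s from tip 54.4
side (289.7, 217) [485.  -6.  85.] s from tip 78.0
top (234.83333333333331, 220.0) [485.9  -9.2  85. ] s from tip 74.6
tcp s -17.006506873885826
```

Call:
servo_tool --deltas '[{"x":-0.7,"y":2.9,"z":0,"rx":0,"ry":0,"rz":0,"gripper":-1},{"x":-1.1,"y":4.9,"z":0,"rx":0,"ry":0,"rz":0,"gripper":-1},{"x":-1.3,"y":5.8,"z":0,"rx":0,"ry":0,"rz":0,"gripper":-1},{"x":-1.6,"y":6.8,"z":0,"rx":0,"ry":0,"rz":0,"gripper":-1},{"x":-1.6,"y":6.8,"z":0,"rx":0,"ry":0,"rz":0,"gripper":-1}]' --newtons 20

```text
clock: 7.1
eef_pos: [494.9, -94.0, 77.7]
tcp_rot: [3.142, -0.0, 1.799]
contact_force: [-0.3, 0.1, -2.4]
opening: 0.294
grasp_force: 40.3
```

Call:
servo_tool --deltas '[{"x":-0.2,"y":1.0,"z":0,"rx":0,"ry":0,"rz":0,"gripper":-1},{"x":-0.5,"y":2.0,"z":0,"rx":0,"ry":0,"rz":0,"gripper":-1},{"x":-0.5,"y":2.0,"z":0,"rx":0,"ry":0,"rz":0,"gripper":-1}]'

```text
clock: 7.4
eef_pos: [494.4, -92.0, 77.7]
tcp_rot: [-3.142, -0.0, 1.799]
contact_force: [-0.1, -0.5, -2.0]
opening: 0.292
grasp_force: 40.3
```

Call:
servo_tool --deltas '[{"x":-0.2,"y":1.0,"z":0,"rx":0,"ry":0,"rz":0,"gripper":-1},{"x":-0.2,"y":1.0,"z":0,"rx":0,"ry":0,"rz":0,"gripper":-1}]'

```text
clock: 7.6
eef_pos: [494.2, -91.0, 77.7]
tcp_rot: [-3.142, -0.0, 1.799]
contact_force: [-0.6, -0.3, -3.6]
opening: 0.295
grasp_force: 40.3
```

Call:
servo_tool --deltas '[{"x":-0.2,"y":1.0,"z":0,"rx":0,"ry":0,"rz":0,"gripper":-1},{"x":-0.2,"y":1.0,"z":0,"rx":0,"ry":0,"rz":0,"gripper":-1}]'

```text
clock: 7.8
eef_pos: [494.0, -90.0, 77.7]
tcp_rot: [-3.142, -0.0, 1.799]
contact_force: [0.8, 0.0, -2.1]
opening: 0.294
grasp_force: 40.3
```

Call:
servo_tool --deltas '[{"x":-0.2,"y":0.8,"z":0,"rx":0,"ry":0,"rz":0,"gripper":-1},{"x":-0.2,"y":0.8,"z":0,"rx":0,"ry":0,"rz":0,"gripper":-1}]'

```text
clock: 8.0
eef_pos: [493.8, -89.2, 77.7]
tcp_rot: [-3.142, -0.0, 1.799]
contact_force: [0.9, -0.2, -2.0]
opening: 0.291
grasp_force: 40.3
```

Call:
servo_tool --deltas '[{"x":-0.2,"y":0.8,"z":0,"rx":0,"ry":0,"rz":0,"gripper":-1},{"x":-0.2,"y":0.8,"z":0,"rx":0,"ry":0,"rz":0,"gripper":-1}]'

```text
clock: 8.2
eef_pos: [493.6, -88.4, 77.7]
tcp_rot: [-3.142, -0.0, 1.799]
contact_force: [-0.5, -0.5, -2.5]
opening: 0.29
grasp_force: 40.3
```

```bash
python3 - <<'E'
from h import *
s=r.grab_frame("side");o=r.sense();print(o["eef_pos"],o["contact_force"])
cv2.imwrite("pics/near.png",cv2.resize(s[185:235,270:320],None,fx=12,fy=12,interpolation=cv2.INTER_CUBIC))
E
```

```text
[493.56596892 -88.43151845  77.64806556] [ 0.04900494  0.1485517  -2.88240765]
```

View pics/near.png

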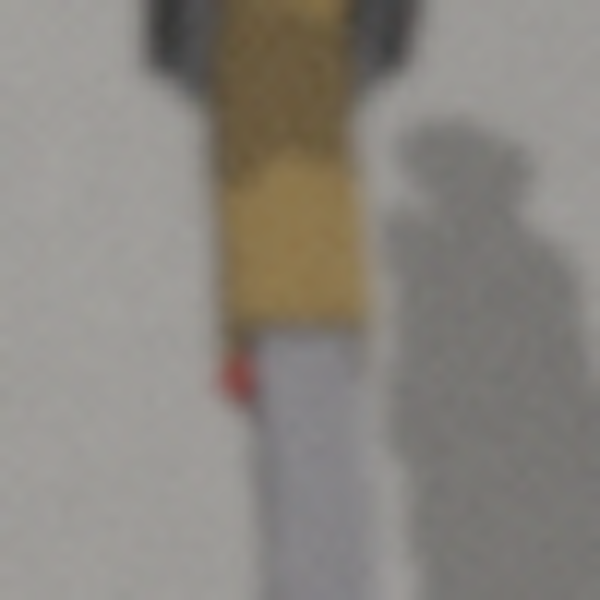

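The mouth is about 2 mm short of the button: wall end at (289.6,213.8), button at (289.7,216.4). I'll release the tube and regrip over the mouth and button.

Call:
servo_tool --deltas '[{"x":0,"y":0,"z":0,"rx":0,"ry":0,"rz":0,"gripper":0},{"x":0,"y":0,"z":0,"rx":0,"ry":0,"rz":0,"gripper":0.5},{"x":0,"y":0,"z":0,"rx":0,"ry":0,"rz":0,"gripper":1},{"x":0,"y":0,"z":0,"rx":0,"ry":0,"rz":0,"gripper":1},{"x":0,"y":0,"z":0,"rx":0,"ry":0,"rz":0,"gripper":1},{"x":0,"y":0,"z":0,"rx":0,"ry":0,"rz":0,"gripper":1}]'

```text
clock: 8.85
eef_pos: [493.6, -88.5, 77.7]
tcp_rot: [3.142, 0.0, 1.799]
contact_force: [0.6, -1.0, -0.2]
opening: 0.999
grasp_force: 0.0
```

Call:
servo_tool --deltas '[{"x":-4,"y":17,"z":-2,"rx":0,"ry":0,"rz":0,"gripper":1},{"x":-8,"y":35,"z":-5,"rx":0,"ry":0,"rz":0,"gripper":1},{"x":-12.7,"y":55,"z":-8,"rx":0,"ry":0,"rz":0,"gripper":1},{"x":-16.2,"y":70,"z":-10,"rx":0,"ry":0,"rz":0,"gripper":1},{"x":-17.3,"y":74.8,"z":-10,"rx":0,"ry":0,"rz":0,"gripper":1},{"x":-17.3,"y":74.8,"z":-10,"rx":0,"ry":0,"rz":0,"gripper":1},{"x":-17.3,"y":74.8,"z":-10,"rx":0,"ry":0,"rz":0,"gripper":1}]'

```text
clock: 9.55
eef_pos: [476.8, -14.1, 67.9]
tcp_rot: [3.141, 0.0, 1.799]
contact_force: [-0.3, -0.4, -0.1]
opening: 0.998
grasp_force: 0.0
```

```bash
python3 - <<'E'
from h import *
s=r.grab_frame("side");o=r.sense();print(o["eef_pos"],o["contact_force"])
cv2.imwrite("pics/over.png",cv2.resize(s[145:245,240:340],None,fx=6,fy=6,interpolation=cv2.INTER_CUBIC))
E
```

```text
[476.74795246 -14.1993383   67.8565939 ] [-0.73803166 -0.90951549  0.29397538]
```

View pics/over.png

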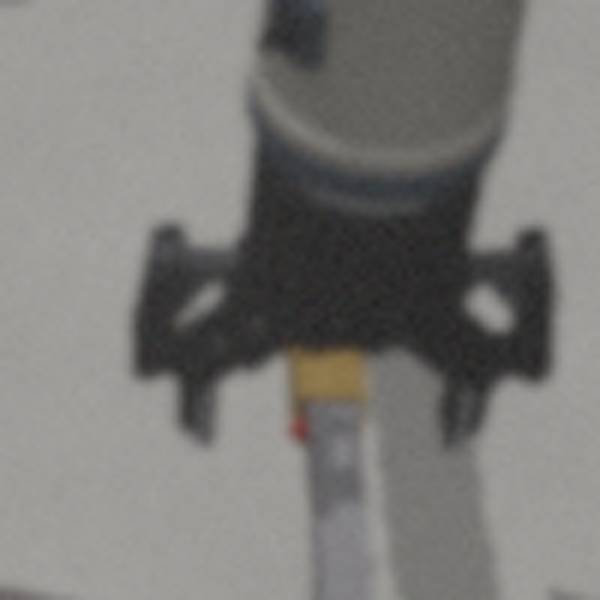

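Call:
servo_tool --deltas '[{"x":0,"y":0,"z":0,"rx":0,"ry":0,"rz":0,"gripper":0.3},{"x":0,"y":0,"z":0,"rx":0,"ry":0,"rz":0,"gripper":0},{"x":0,"y":0,"z":0,"rx":0,"ry":0,"rz":0,"gripper":-0.1},{"x":0,"y":0,"z":0,"rx":0,"ry":0,"rz":0,"gripper":-0.2},{"x":0,"y":0,"z":0,"rx":0,"ry":0,"rz":0,"gripper":-0.3},{"x":0,"y":0,"z":0,"rx":0,"ry":0,"rz":0,"gripper":-0.4},{"x":0,"y":0,"z":0,"rx":0,"ry":0,"rz":0,"gripper":-1},{"x":0,"y":0,"z":0,"rx":0,"ry":0,"rz":0,"gripper":-1},{"x":0,"y":0,"z":0,"rx":0,"ry":0,"rz":0,"gripper":-1},{"x":0,"y":0,"z":0,"rx":0,"ry":0,"rz":0,"gripper":-1}]' --newtons 35

```text
clock: 10.6
eef_pos: [476.4, -13.8, 67.8]
tcp_rot: [3.141, 0.0, 1.799]
contact_force: [-0.8, -0.8, 6.0]
opening: 0.295
grasp_force: 34.5
```

Call:
servo_tool --deltas '[{"x":-0.2,"y":1.0,"z":0,"rx":0,"ry":0,"rz":0,"gripper":-1},{"x":-0.5,"y":2.0,"z":0,"rx":0,"ry":0,"rz":0,"gripper":-1},{"x":-0.5,"y":2.0,"z":0,"rx":0,"ry":0,"rz":0,"gripper":-1}]'

```text
clock: 10.9
eef_pos: [476.0, -12.2, 67.7]
tcp_rot: [3.141, 0.001, 1.799]
contact_force: [0.4, -6.1, 3.0]
opening: 0.295
grasp_force: 34.3
```

Call:
servo_tool --deltas '[{"x":-0.2,"y":1.0,"z":0,"rx":0,"ry":0,"rz":0,"gripper":-1},{"x":-0.5,"y":2.0,"z":0,"rx":0,"ry":0,"rz":0,"gripper":-1},{"x":-0.5,"y":2.0,"z":0,"rx":0,"ry":0,"rz":0,"gripper":-1}]'

```text
clock: 11.2
eef_pos: [475.8, -10.8, 67.8]
tcp_rot: [3.141, 0.002, 1.8]
contact_force: [1.7, -11.3, 1.8]
opening: 0.299
grasp_force: 34.2
```

Call:
servo_tool --deltas '[{"x":-0.2,"y":0.7,"z":0,"rx":0,"ry":0,"rz":0,"gripper":-1},{"x":-0.3,"y":1.3,"z":0,"rx":0,"ry":0,"rz":0,"gripper":-1},{"x":-0.3,"y":1.3,"z":0,"rx":0,"ry":0,"rz":0,"gripper":-1}]'

```text
clock: 11.5
eef_pos: [475.6, -10.2, 67.8]
tcp_rot: [3.141, 0.003, 1.8]
contact_force: [0.9, -17.4, 2.2]
opening: 0.298
grasp_force: 34.3
```

Call:
servo_tool --deltas '[{"x":0,"y":0.2,"z":0,"rx":0,"ry":0,"rz":0,"gripper":-1},{"x":0,"y":0.2,"z":0,"rx":0,"ry":0,"rz":0,"gripper":-1},{"x":0,"y":0.2,"z":0,"rx":0,"ry":0,"rz":0,"gripper":-1}]'

```text
clock: 11.8
eef_pos: [475.6, -10.1, 67.8]
tcp_rot: [3.141, 0.003, 1.8]
contact_force: [1.0, -17.3, 0.8]
opening: 0.301
grasp_force: 34.3
```

```bash
python3 - <<'E'
from h import *
s=r.grab_frame("side");o=r.sense();print(o["eef_pos"],o["contact_force"],o["wrist_torque"])
cv2.imwrite("pics/push.png",cv2.resize(s[185:245,265:325],None,fx=10,fy=10,interpolation=cv2.INTER_CUBIC))
E
```

```text
[475.58459313 -10.09018612  67.7671191 ] [  1.11924684 -17.97331359   2.36752089] [-2.75647586 -0.19698682 -0.15268948]
```

View pics/push.png

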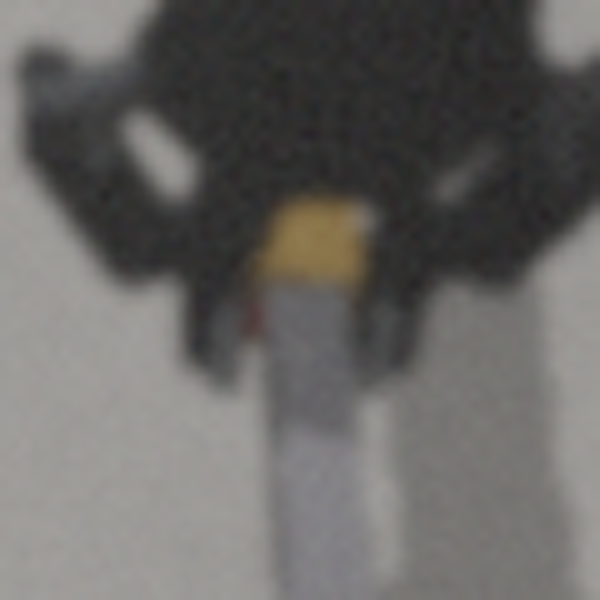

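The finger holds the button flush at (290.5,216.8), just ahead of the mouth. The mouth edge is on the cone at about 17 N, so I'll add push in small amounts.

Call:
servo_tool --deltas '[{"x":-0.1,"y":0.3,"z":0,"rx":0,"ry":0,"rz":0,"gripper":-1},{"x":-0.1,"y":0.3,"z":0,"rx":0,"ry":0,"rz":0,"gripper":-1},{"x":-0.1,"y":0.3,"z":0,"rx":0,"ry":0,"rz":0,"gripper":-1}]'

```text
clock: 12.15
eef_pos: [475.6, -9.9, 67.8]
tcp_rot: [3.141, 0.003, 1.8]
contact_force: [0.8, -18.8, 1.0]
opening: 0.294
grasp_force: 34.3
```

Call:
servo_tool --deltas '[{"x":-0.1,"y":0.3,"z":0,"rx":0,"ry":0,"rz":0,"gripper":-1},{"x":-0.1,"y":0.3,"z":0,"rx":0,"ry":0,"rz":0,"gripper":-1},{"x":-0.1,"y":0.3,"z":0,"rx":0,"ry":0,"rz":0,"gripper":-1}]'

```text
clock: 12.45
eef_pos: [475.5, -9.5, 67.8]
tcp_rot: [3.141, 0.003, 1.8]
contact_force: [0.6, -17.1, 2.7]
opening: 0.301
grasp_force: 34.3
```

Call:
servo_tool --deltas '[{"x":-0.1,"y":0.3,"z":0,"rx":0,"ry":0,"rz":0,"gripper":-1},{"x":-0.1,"y":0.5,"z":0,"rx":0,"ry":0,"rz":0,"gripper":-1},{"x":-0.1,"y":0.5,"z":0,"rx":0,"ry":0,"rz":0,"gripper":-1}]'

```text
clock: 12.75
eef_pos: [475.1, -7.8, 67.8]
tcp_rot: [3.141, 0.001, 1.799]
contact_force: [-0.4, -5.8, 4.2]
opening: 0.297
grasp_force: 34.6
```

It went over, and the force fell to 6 N. Sliding on.

Call:
servo_tool --deltas '[{"x":-0.4,"y":1.5,"z":0,"rx":0,"ry":0,"rz":0,"gripper":-1},{"x":-0.7,"y":3,"z":0,"rx":0,"ry":0,"rz":0,"gripper":-1},{"x":-1.1,"y":4.5,"z":0,"rx":0,"ry":0,"rz":0,"gripper":-1},{"x":-1.4,"y":6,"z":0,"rx":0,"ry":0,"rz":0,"gripper":-1},{"x":-1.4,"y":6,"z":0,"rx":0,"ry":0,"rz":0,"gripper":-1}]'

```text
clock: 13.25
eef_pos: [473.6, -1.6, 67.8]
tcp_rot: [3.141, 0.001, 1.799]
contact_force: [-0.4, -5.4, 4.0]
opening: 0.298
grasp_force: 34.7
```

```bash
python3 - <<'E'
from h import *
s=r.grab_frame("side");o=r.sense();print(o["eef_pos"],o["contact_force"])
cv2.imwrite("pics/slid.png",cv2.resize(s[185:245,265:325],None,fx=10,fy=10,interpolation=cv2.INTER_CUBIC))
E
```

```text
[473.59294636  -1.47941826  67.795136  ] [-0.45704742 -5.2745381   3.70970424]
```

View pics/slid.png

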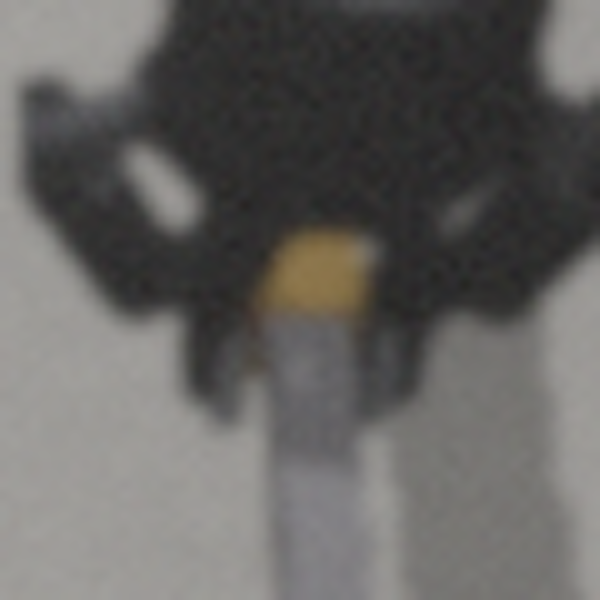

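The mouth is now at row 217, past the button, no red shows, and the tube moves with the gripper. About 30 mm remain.

Call:
servo_tool --deltas '[{"x":-0.7,"y":3,"z":0,"rx":0,"ry":0,"rz":0,"gripper":-1},{"x":-1.4,"y":6,"z":0,"rx":0,"ry":0,"rz":0,"gripper":-1},{"x":-2.1,"y":9,"z":0,"rx":0,"ry":0,"rz":0,"gripper":-1},{"x":-2.8,"y":12,"z":0,"rx":0,"ry":0,"rz":0,"gripper":-1},{"x":-3.5,"y":15,"z":0,"rx":0,"ry":0,"rz":0,"gripper":-1},{"x":-4.2,"y":18,"z":0,"rx":0,"ry":0,"rz":0,"gripper":-1},{"x":-4.9,"y":21,"z":0,"rx":0,"ry":0,"rz":0,"gripper":-1},{"x":-5.3,"y":23,"z":0,"rx":0,"ry":0,"rz":0,"gripper":-1},{"x":-5.3,"y":23,"z":0,"rx":0,"ry":0,"rz":0,"gripper":-1}]'

```text
clock: 14.2
eef_pos: [468.3, 21.5, 67.8]
tcp_rot: [3.141, 0.001, 1.8]
contact_force: [-0.3, -5.9, 4.4]
opening: 0.301
grasp_force: 34.8
```

Call:
servo_tool --deltas '[{"x":-0.2,"y":1,"z":0,"rx":0,"ry":0,"rz":0,"gripper":-1},{"x":-0.5,"y":2,"z":0,"rx":0,"ry":0,"rz":0,"gripper":-1},{"x":-0.5,"y":2,"z":0,"rx":0,"ry":0,"rz":0,"gripper":-1}]'

```text
clock: 14.5
eef_pos: [467.6, 24.3, 67.8]
tcp_rot: [3.141, -0.0, 1.799]
contact_force: [-0.6, 3.0, 5.3]
opening: 0.295
grasp_force: 34.9
```

The drag vanished, which is probably the snap. I'll let go and check.

Call:
servo_tool --deltas '[{"x":-0.1,"y":0.6,"z":0,"rx":0,"ry":0,"rz":0,"gripper":-1},{"x":-0.2,"y":1.0,"z":0,"rx":0,"ry":0,"rz":0,"gripper":-1},{"x":-0.2,"y":1.0,"z":0,"rx":0,"ry":0,"rz":0,"gripper":-1}]'

```text
clock: 14.8
eef_pos: [467.5, 24.9, 67.7]
tcp_rot: [3.141, 0.0, 1.799]
contact_force: [-0.8, -0.5, 5.3]
opening: 0.299
grasp_force: 34.9
```

Call:
servo_tool --deltas '[{"x":-0.2,"y":0.8,"z":0,"rx":0,"ry":0,"rz":0,"gripper":-1},{"x":-0.2,"y":0.8,"z":0,"rx":0,"ry":0,"rz":0,"gripper":-1}]'

```text
clock: 15.0
eef_pos: [467.3, 25.7, 67.7]
tcp_rot: [3.141, 0.0, 1.799]
contact_force: [0.3, -2.2, 4.4]
opening: 0.295
grasp_force: 34.9
```

Call:
servo_tool --deltas '[{"x":0.3,"y":-1.3,"z":0,"rx":0,"ry":0,"rz":0,"gripper":-1},{"x":0.3,"y":-1.3,"z":0,"rx":0,"ry":0,"rz":0,"gripper":-1}]'

```text
clock: 15.2
eef_pos: [467.3, 25.3, 67.7]
tcp_rot: [3.141, -0.002, 1.798]
contact_force: [-0.4, 7.2, 4.9]
opening: 0.295
grasp_force: 35.0
```

Call:
servo_tool --deltas '[{"x":0,"y":0,"z":0,"rx":0,"ry":0,"rz":0,"gripper":0},{"x":0,"y":0,"z":0,"rx":0,"ry":0,"rz":0,"gripper":1},{"x":0,"y":0,"z":0,"rx":0,"ry":0,"rz":0,"gripper":1},{"x":0,"y":0,"z":0,"rx":0,"ry":0,"rz":0,"gripper":1},{"x":0,"y":0,"z":0,"rx":0,"ry":0,"rz":0,"gripper":1},{"x":0,"y":0,"z":20,"rx":0,"ry":0,"rz":0,"gripper":1},{"x":0,"y":0,"z":50,"rx":0,"ry":0,"rz":0,"gripper":1},{"x":0,"y":0,"z":90,"rx":0,"ry":0,"rz":0,"gripper":1},{"x":-40,"y":0,"z":110,"rx":0,"ry":0,"rz":0,"gripper":1},{"x":-85,"y":0,"z":120,"rx":0,"ry":0,"rz":0,"gripper":1}]'

```text
clock: 16.2
eef_pos: [383.4, 24.5, 189.5]
tcp_rot: [3.138, 0.001, 1.799]
contact_force: [-0.8, -0.3, 1.1]
opening: 1.001
grasp_force: 0.0
```

Call:
servo_tool --deltas '[{"x":-30,"y":-30,"z":0,"rx":0,"ry":0,"rz":0,"gripper":1},{"x":-60,"y":-70,"z":0,"rx":0,"ry":0,"rz":0,"gripper":1},{"x":-60,"y":-110,"z":0,"rx":0,"ry":0,"rz":0,"gripper":1},{"x":-60,"y":-110,"z":0,"rx":0,"ry":0,"rz":0,"gripper":1}]'

```text
clock: 16.6
eef_pos: [322.0, -89.0, 188.2]
tcp_rot: [3.14, 0.002, 1.794]
contact_force: [0.2, 1.1, -0.4]
opening: 0.999
grasp_force: 0.0
```

```bash
python3 - <<'E'
from h import *
t=r.grab_frame("top");s=r.grab_frame("side");o=r.sense();print(o["eef_pos"],o["contact_force"])
a=cv2.resize(t[195:245,160:310],None,fx=5,fy=5,interpolation=cv2.INTER_CUBIC)
b=cv2.resize(s[160:270,260:330],None,fx=3,fy=3,interpolation=cv2.INTER_CUBIC)
c=np.zeros((600,750,3),np.uint8);c[:250]=a;c[252:252+b.shape[0],:b.shape[1]]=b
cv2.imwrite("pics/end.png",c)
for n in("side","top"): print([(d["box"],round(d["conf"],2)) for d in r.recognise("button",n)[:2]])
E
```

```text
[322.33256634 -86.21513045 187.82012226] [-0.33889528  0.16180423  0.45357983]
[]
[]
```

View pics/end.png

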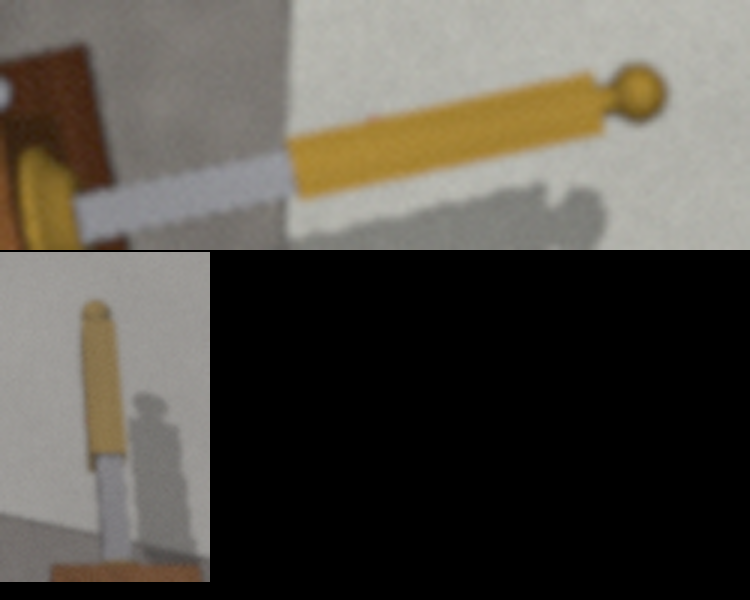

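The tube is on the bar with its mouth at px (218,229) in the top view, and a faint red spot shows at (234.4,219) on its +x side. I'll quantify that.

```bash
python3 - <<'E'
from h import *
acc={n:np.mean([r.grab_frame(n).astype(float) for _ in range(6)],0) for n in("top","side")}
u=np.array([-.2257,.974]);tip=np.array([492.5,-84.3])
t=acc["top"];red=t[...,2]-t[...,1]
print("top red-green\n",red[215:225,228:242].round(0).astype(int))
o=cv2.imread("pics/top0.png").astype(float);print("orig\n",(o[...,2]-o[...,1])[215:225,228:242].astype(int))
s=acc["side"];print("side\n",(s[...,2]-s[...,1])[210:222,284:296].round(0).astype(int))
for nm,uv,z in(("mouth top centre",(218.4,228.7),98),("button",(234.4,219),85)):
    p=onz("top",uv,z);print(nm,p.round(1),((p[:2]-tip)@u).round(1))
E
```

```text
top red-green
 [[ 0 -1  0  0 -1 -1 -2  0 -1  0  0  0  0  0]
 [-1 -2  0 -1 -1  1  2  0  0  1  2  2  3  6]
 [ 0  0  0  0 -1  4 10 10  8  8 11 12 16 18]
 [ 2  2  2  4  7 16 25 26 22 22 23 25 28 31]
 [ 8 11 13 17 20 27 35 36 33 32 32 34 33 33]
 [22 24 25 29 31 33 36 36 34 34 36 34 34 34]
 [32 32 33 34 34 35 34 34 34 34 34 34 34 34]
 [34 34 35 34 34 34 34 34 33 34 35 34 34 34]
 [34 33 34 34 35 35 34 35 34 34 34 35 34 34]
 [35 34 35 35 34 35 35 34 35 35 34 35 34 35]]
orig
 [[ -1   0   0  -2   0  -1   0  -1   0   0   1  -2   0  -2]
 [ -1  -1   0   0   1   3   5   5   3  -1  -1  -2   0   2]
 [ -1   1   0   0   3  14  27  24  13   3  -2   0  -2  -1]
 [ -1   0  -2  -1  10  35  65  66  40  13   1   1  -1   0]
 [  0  -1   1   1  19  56 101 101  61  22   4   0   0  -2]
 [  0   0  -1   3  19  51  76  72  47  17   1  -2  -2   0]
 [  1   1   0   1  10  24  25  24  13   4   0   0  -1  -2]
 [  0  -1   0  -1   1   4   2   4   1  -2   0  -1   0  -1]
 [  0  -1   0  -1   1   0   0  -2  -1  -1  -2  -1   0   0]
 [  1   1   0   0  -2   1   0  -1  -1  -1   0   0   1   1]]
side
 [[ 2  2  2  4 10 17 20 21 21 21 21 21]
 [ 2  1  2  4 10 16 19 20 22 21 22 21]
 [ 2  2  2  4  9 17 19 21 21 21 21 21]
 [ 2  2  2  4  9 16 20 20 21 21 21 22]
 [ 2  2  3  4 10 17 21 20 21 21 21 21]
 [ 2  2  3  6 12 20 22 21 21 22 22 21]
 [ 2  2  3  6 14 22 23 21 22 22 21 22]
 [ 2  2  2  6 13 20 21 22 21 21 21 21]
 [ 2  2  3  4  9 16 21 21 21 21 20 21]
 [ 2  2  2  3  6 14 20 21 21 22 21 22]
 [ 2  2  2  3  5 13 19 21 21 21 21 21]
 [ 2  2  2  3  5 12 19 21 22 22 22 21]]
mouth top centre [468.4  22.5  98. ] 109.4
button [487.9  -8.3  85. ] 75.1
```

The button is only partly out. The mouth is at s≈109.5 and needs about 113, so the hole's rim is still riding on the cone. I'll regrip at mid-tube, clear of the hole, and ease it on about 3.5 mm.

Call:
servo_tool --deltas '[{"x":40,"y":8,"z":0,"rx":0,"ry":0,"rz":0,"gripper":1},{"x":80,"y":16,"z":0,"rx":0,"ry":0,"rz":0,"gripper":1},{"x":120,"y":24,"z":0,"rx":0,"ry":0,"rz":0,"gripper":1},{"x":150,"y":29,"z":0,"rx":0,"ry":0,"rz":0,"gripper":1},{"x":163.7,"y":31.1,"z":0,"rx":0,"ry":0,"rz":0,"gripper":1},{"x":163.7,"y":31.1,"z":0,"rx":0,"ry":0,"rz":0,"gripper":1},{"x":163.7,"y":31.1,"z":0,"rx":0,"ry":0,"rz":0,"gripper":1}]'

```text
clock: 18.1
eef_pos: [484.6, -54.6, 187.2]
tcp_rot: [-3.14, -0.001, 1.799]
contact_force: [-0.3, -0.4, -0.7]
opening: 0.999
grasp_force: 0.0
```

Call:
servo_tool --deltas '[{"x":1.3,"y":0,"z":-30,"rx":0,"ry":0,"rz":0,"gripper":1},{"x":1.3,"y":0,"z":-65,"rx":0,"ry":0,"rz":0,"gripper":1},{"x":1.3,"y":0,"z":-95,"rx":0,"ry":0,"rz":0,"gripper":1},{"x":1.3,"y":0,"z":-113,"rx":0,"ry":0,"rz":0,"gripper":1},{"x":1.3,"y":0,"z":-118,"rx":0,"ry":0,"rz":0,"gripper":1},{"x":1.3,"y":0,"z":-118,"rx":0,"ry":0,"rz":0,"gripper":1}]'

```text
clock: 18.7
eef_pos: [486.1, -54.7, 69.6]
tcp_rot: [-3.14, -0.0, 1.798]
contact_force: [0.7, 0.2, 1.4]
opening: 1.004
grasp_force: 0.0
```

Call:
servo_tool --deltas '[{"x":1.3,"y":0,"z":0,"rx":0,"ry":0,"rz":0,"gripper":0},{"x":0,"y":0,"z":0,"rx":0,"ry":0,"rz":0,"gripper":-0.2},{"x":0,"y":0,"z":0,"rx":0,"ry":0,"rz":0,"gripper":-1},{"x":0,"y":0,"z":0,"rx":0,"ry":0,"rz":0,"gripper":-1},{"x":0,"y":0,"z":0,"rx":0,"ry":0,"rz":0,"gripper":-1},{"x":0,"y":0,"z":0,"rx":0,"ry":0,"rz":0,"gripper":-1},{"x":0,"y":0,"z":0,"rx":0,"ry":0,"rz":0,"gripper":-1}]' --newtons 35

```text
clock: 19.4
eef_pos: [485.9, -54.8, 70.3]
tcp_rot: [-3.139, -0.0, 1.799]
contact_force: [-7.9, -3.0, 12.9]
opening: 0.295
grasp_force: 34.4
```

Call:
servo_tool --deltas '[{"x":-0.8,"y":0,"z":0.8,"rx":0,"ry":0,"rz":0,"gripper":-1},{"x":-0.9,"y":0.5,"z":0.8,"rx":0,"ry":0,"rz":0,"gripper":-1},{"x":-1.0,"y":1.0,"z":0.8,"rx":0,"ry":0,"rz":0,"gripper":-1},{"x":-1.0,"y":1.0,"z":0.8,"rx":0,"ry":0,"rz":0,"gripper":-1}]'

```text
clock: 19.8
eef_pos: [485.7, -53.8, 70.4]
tcp_rot: [-3.14, 0.0, 1.799]
contact_force: [-5.1, -4.4, 3.1]
opening: 0.3
grasp_force: 35.5
```

Call:
servo_tool --deltas '[{"x":-0.1,"y":0.5,"z":0,"rx":0,"ry":0,"rz":0,"gripper":-1},{"x":-0.2,"y":1.0,"z":0,"rx":0,"ry":0,"rz":0,"gripper":-1},{"x":-0.2,"y":1.0,"z":0,"rx":0,"ry":0,"rz":0,"gripper":-1}]'

```text
clock: 20.1
eef_pos: [485.5, -52.9, 70.4]
tcp_rot: [-3.14, 0.0, 1.799]
contact_force: [-5.4, -5.2, 2.2]
opening: 0.297
grasp_force: 35.5
```

Call:
servo_tool --deltas '[{"x":-0.5,"y":0.5,"z":0,"rx":0,"ry":0,"rz":0,"gripper":-1},{"x":-0.7,"y":1.0,"z":0,"rx":0,"ry":0,"rz":0,"gripper":-1},{"x":-0.7,"y":1.0,"z":0,"rx":0,"ry":0,"rz":0,"gripper":-1}]'

```text
clock: 20.4
eef_pos: [485.2, -51.8, 70.5]
tcp_rot: [-3.141, 0.0, 1.799]
contact_force: [-3.4, -3.3, 3.0]
opening: 0.293
grasp_force: 35.4
```

Call:
servo_tool --deltas '[{"x":-0.1,"y":0.4,"z":0,"rx":0,"ry":0,"rz":0,"gripper":-1},{"x":-0.2,"y":0.8,"z":0,"rx":0,"ry":0,"rz":0,"gripper":-1},{"x":-0.2,"y":0.8,"z":0,"rx":0,"ry":0,"rz":0,"gripper":-1}]'

```text
clock: 20.7
eef_pos: [485.0, -51.0, 70.5]
tcp_rot: [-3.141, 0.0, 1.799]
contact_force: [-3.5, -4.3, 1.9]
opening: 0.3
grasp_force: 35.5
```

```bash
cat > m.py <<'E'
from h import *
for n,w in(("top",(slice(214,222),slice(228,242))),("side",(slice(211,222),slice(284,296)))):
    a=np.mean([r.grab_frame(n).astype(float) for _ in range(4)],0);print(n);print((a[...,2]-a[...,1])[w].round(0).astype(int))
s=a;print("mouth R-G cols 296 rows220..", (s[...,2]-s[...,1])[218:236,296].round().astype(int))
E
python3 m.py
```

```text
top
[[2 2 2 2 2 1 2 2 1 2 2 2 2 2]
 [2 2 2 1 2 1 2 2 2 2 2 2 2 2]
 [1 2 2 1 2 2 3 2 1 2 2 2 2 2]
 [2 2 1 2 0 3 2 1 1 2 2 2 2 2]
 [2 1 1 3 2 2 2 2 2 1 1 2 2 2]
 [0 1 2 2 2 2 2 1 1 2 0 2 2 2]
 [2 2 2 1 2 2 2 1 1 2 2 1 2 2]
 [2 2 2 2 2 2 2 2 2 1 2 2 3 1]]
side
[[ 2  2  2  4  7 13 17 18 20 20 19 20]
 [ 2  2  2  3  6 13 17 20 21 21 21 22]
 [ 2  2  2  3  7 14 19 20 22 22 22 23]
 [ 1  2  2  4  9 16 19 22 21 22 22 22]
 [ 2  2  3  6 14 20 21 21 21 21 22 23]
 [ 1  2  4  9 20 24 23 22 20 22 22 22]
 [ 2  2  3  8 19 26 23 21 22 22 22 22]
 [ 2  1  3  6 12 20 21 21 22 23 22 22]
 [ 2  2  3  4  8 15 20 21 22 22 22 22]
 [ 1  2  2  2  6 14 20 20 22 22 22 22]
 [ 2  2  2  2  5 13 18 22 23 22 22 22]]
mouth R-G cols 296 rows220.. [21 21 22 22 23 22 22 21 22 20 15  7  2  2  0  2  2  2]
```

Call:
servo_tool --deltas '[{"x":-0.1,"y":0.4,"z":0,"rx":0,"ry":0,"rz":0,"gripper":-1},{"x":-0.2,"y":0.8,"z":0,"rx":0,"ry":0,"rz":0,"gripper":-1},{"x":-0.2,"y":0.8,"z":0,"rx":0,"ry":0,"rz":0,"gripper":-1}]'

```text
clock: 21.4
eef_pos: [484.9, -50.3, 70.5]
tcp_rot: [-3.141, 0.001, 1.799]
contact_force: [-3.8, -5.3, 0.7]
opening: 0.298
grasp_force: 35.4
```

Call:
servo_tool --deltas '[{"x":-0.1,"y":0.4,"z":0,"rx":0,"ry":0,"rz":0,"gripper":-1},{"x":-0.2,"y":0.8,"z":0,"rx":0,"ry":0,"rz":0,"gripper":-1},{"x":-0.2,"y":0.8,"z":0,"rx":0,"ry":0,"rz":0,"gripper":-1}]'

```text
clock: 21.7
eef_pos: [484.8, -50.1, 70.5]
tcp_rot: [-3.141, 0.002, 1.8]
contact_force: [-2.5, -10.5, 1.2]
opening: 0.295
grasp_force: 35.3
```

```bash
python3 m.py | tail -13; python3 - <<'E'
import cv2
s=cv2.imread("pics/side0.png").astype(int);print((s[...,2]-s[...,1])[211:222,284:296])
E
```

```text
side
[[ 2  2  2  3  6 13 16 18 20 20 18 19]
 [ 2  2  2  4  6 13 18 19 20 20 20 21]
 [ 2  2  2  3  8 15 19 20 21 21 21 22]
 [ 2  2  2  4  8 16 20 20 20 21 22 22]
 [ 2  2  2  6 13 19 21 21 22 22 22 22]
 [ 2  3  4  8 17 24 22 22 21 21 22 22]
 [ 2  2  3  8 17 22 23 22 22 21 22 21]
 [ 2  2  3  6 12 18 21 22 22 22 22 22]
 [ 2  2  2  4  7 14 20 20 22 22 21 22]
 [ 2  2  2  2  7 13 18 21 21 22 22 22]
 [ 2  2  2  2  6 12 20 21 22 23 22 22]]
mouth R-G cols 296 rows220.. [22 23 22 23 22 22 22 23 22 21 17 10  4  2  2  3  2  1]
[[ 3  2  2  3  1  3  1  2  1  2  1  2]
 [ 3  2  1  2  1  3  3  2  2  1  1  1]
 [ 2  4  2  1  4  4  5  3  3  2  2  1]
 [ 2  2  2  5  8 12 14 10  4  2  3  1]
 [ 1  3  3  9 18 30 31 16  6  1  2  2]
 [ 3  3  5 11 30 45 40 20  5  1  2  1]
 [ 2  1  4 11 24 40 34 16  5  4  1  1]
 [ 2  3  1  5 12 19 20  9  3  2  2  2]
 [ 2  2  2  2  5  6  8  4  2  0  1  2]
 [ 0  1  2  3  3  3  3  2  2  1  2  2]
 [ 3  2  3  3  3  3  2  2  2  2  3  4]]
```

The forward stop is felt at 10 N. I'll back off about 1.4 mm to the middle of the play and re-measure.

Call:
servo_tool --deltas '[{"x":0.3,"y":-1.2,"z":0,"rx":0,"ry":0,"rz":0,"gripper":-1},{"x":0.5,"y":-2.2,"z":0,"rx":0,"ry":0,"rz":0,"gripper":-1},{"x":0.5,"y":-2.2,"z":0,"rx":0,"ry":0,"rz":0,"gripper":-1}]'

```text
clock: 22.4
eef_pos: [485.0, -51.0, 70.5]
tcp_rot: [-3.141, -0.001, 1.799]
contact_force: [-4.8, 1.9, 4.4]
opening: 0.3
grasp_force: 35.7
```

```bash
python3 m.py | tail -13
```

```text
side
[[ 2  2  2  3  7 12 16 18 19 20 20 20]
 [ 1  2  2  3  6 14 17 20 20 21 21 22]
 [ 1  2  2  3  7 14 19 20 20 20 22 21]
 [ 2  2  2  4  9 17 21 21 21 21 22 22]
 [ 3  2  3  6 13 20 22 21 21 21 21 22]
 [ 2  3  4  9 18 25 22 21 22 21 22 22]
 [ 2  2  4  9 18 26 23 22 22 22 22 22]
 [ 2  2  3  6 12 20 22 22 22 23 22 22]
 [ 2  2  2  4  8 16 20 21 22 22 23 22]
 [ 2  2  2  3  5 13 20 22 21 23 22 22]
 [ 2  2  2  2  5 12 19 21 22 23 23 22]]
mouth R-G cols 296 rows220.. [22 22 22 22 23 22 22 22 22 20 14  6  2  2  2  2  2  2]
```

Call:
servo_tool --deltas '[{"x":0.2,"y":-1.0,"z":0,"rx":0,"ry":0,"rz":0,"gripper":-1},{"x":0.3,"y":-1.5,"z":0,"rx":0,"ry":0,"rz":0,"gripper":-1},{"x":0.3,"y":-1.5,"z":0,"rx":0,"ry":0,"rz":0,"gripper":-1}]'

```text
clock: 23.1
eef_pos: [485.3, -52.4, 70.4]
tcp_rot: [-3.141, -0.001, 1.799]
contact_force: [-4.3, 1.9, 4.7]
opening: 0.298
grasp_force: 35.8
```

Call:
servo_tool --deltas '[{"x":0.2,"y":-0.8,"z":0,"rx":0,"ry":0,"rz":0,"gripper":-1},{"x":0.2,"y":-0.8,"z":0,"rx":0,"ry":0,"rz":0,"gripper":-1}]'

```text
clock: 23.3
eef_pos: [485.5, -53.2, 70.4]
tcp_rot: [-3.141, -0.001, 1.799]
contact_force: [-4.2, 2.3, 3.3]
opening: 0.297
grasp_force: 35.7
```

Call:
servo_tool --deltas '[{"x":0.2,"y":-0.8,"z":0,"rx":0,"ry":0,"rz":0,"gripper":-1},{"x":0.2,"y":-0.8,"z":0,"rx":0,"ry":0,"rz":0,"gripper":-1}]'

```text
clock: 23.5
eef_pos: [485.7, -53.9, 70.4]
tcp_rot: [-3.141, -0.001, 1.799]
contact_force: [-3.9, 2.6, 5.9]
opening: 0.302
grasp_force: 35.7
```

```bash
python3 m.py | tail -13
```

```text
side
[[ 2  2  2  2  8 15 18 20 21 22 22 22]
 [ 2  2  3  3  7 16 20 21 22 22 23 21]
 [ 1  2  2  3  8 17 20 21 22 22 22 21]
 [ 2  2  2  4 10 18 22 20 22 21 22 22]
 [ 2  2  3  8 16 22 22 22 22 22 22 22]
 [ 2  2  4 10 22 27 24 22 22 22 22 22]
 [ 1  2  4 10 20 25 23 22 22 22 22 22]
 [ 2  2  3  6 12 19 22 22 21 22 22 22]
 [ 2  2  2  4  7 15 20 21 22 23 22 22]
 [ 2  2  2  3  7 13 20 21 21 22 22 22]
 [ 2  2  1  2  6 13 19 21 22 23 22 22]]
mouth R-G cols 296 rows220.. [22 22 22 22 22 23 22 22 20 13  4  2  2  2  2  2  2  2]
```

Call:
servo_tool --deltas '[{"x":0.2,"y":-0.7,"z":0,"rx":0,"ry":0,"rz":0,"gripper":-1},{"x":0.2,"y":-0.7,"z":0,"rx":0,"ry":0,"rz":0,"gripper":-1}]'

```text
clock: 24.1
eef_pos: [485.7, -54.2, 70.4]
tcp_rot: [-3.141, -0.001, 1.799]
contact_force: [-4.9, 6.6, 6.4]
opening: 0.297
grasp_force: 35.8
```

Call:
servo_tool --deltas '[{"x":0.1,"y":-0.6,"z":0,"rx":0,"ry":0,"rz":0,"gripper":-1},{"x":0.1,"y":-0.6,"z":0,"rx":0,"ry":0,"rz":0,"gripper":-1}]'

```text
clock: 24.3
eef_pos: [485.7, -54.4, 70.4]
tcp_rot: [-3.141, -0.002, 1.798]
contact_force: [-5.7, 9.5, 5.3]
opening: 0.295
grasp_force: 35.9
```

```bash
python3 m.py | tail -13
```

```text
side
[[ 2  2  2  4  7 15 20 20 21 22 21 22]
 [ 2  2  2  3  9 15 20 21 21 22 22 22]
 [ 2  2  2  4  8 16 20 20 22 22 21 22]
 [ 3  2  2  5 11 18 21 22 22 22 21 22]
 [ 2  3  4  8 16 22 22 23 22 22 21 22]
 [ 2  3  4 10 22 26 23 22 22 22 22 22]
 [ 3  2  4 10 20 25 22 22 22 22 22 22]
 [ 2  2  3  5 12 18 21 21 21 22 22 22]
 [ 2  2  3  3  8 14 20 22 22 22 22 22]
 [ 2  2  2  4  6 14 20 21 22 23 23 22]
 [ 2  2  2  3  5 13 18 21 22 22 22 22]]
mouth R-G cols 296 rows220.. [23 23 22 22 22 22 22 22 18 12  4  2  1  2  2  2  2  2]
```

The tube is locked both ways: it stops at y ≈ -50.2 and -54.2, and the button is fully out. I'll centre it in the play, relax the side load, release and retreat.

Call:
servo_tool --deltas '[{"x":-0.6,"y":1.5,"z":0.3,"rx":0,"ry":0,"rz":0,"gripper":-1},{"x":-1.2,"y":3.2,"z":0.5,"rx":0,"ry":0,"rz":0,"gripper":-1},{"x":-1.2,"y":3.2,"z":0.5,"rx":0,"ry":0,"rz":0,"gripper":-1}]'

```text
clock: 25.0
eef_pos: [485.3, -52.3, 70.8]
tcp_rot: [3.141, 0.0, 1.799]
contact_force: [-0.9, 0.5, -3.8]
opening: 0.3
grasp_force: 34.7
```

Call:
servo_tool --deltas '[{"x":0,"y":0,"z":0,"rx":0,"ry":0,"rz":0,"gripper":0},{"x":0,"y":0,"z":0,"rx":0,"ry":0,"rz":0,"gripper":1},{"x":0,"y":0,"z":0,"rx":0,"ry":0,"rz":0,"gripper":1},{"x":0,"y":0,"z":0,"rx":0,"ry":0,"rz":0,"gripper":1},{"x":0,"y":0,"z":0,"rx":0,"ry":0,"rz":0,"gripper":1},{"x":0,"y":0,"z":25,"rx":0,"ry":0,"rz":0,"gripper":1},{"x":0,"y":0,"z":60,"rx":0,"ry":0,"rz":0,"gripper":1},{"x":0,"y":0,"z":100,"rx":0,"ry":0,"rz":0,"gripper":1},{"x":-30,"y":0,"z":120,"rx":0,"ry":0,"rz":0,"gripper":1},{"x":-75,"y":-20,"z":120,"rx":0,"ry":0,"rz":0,"gripper":1}]'

```text
clock: 26.0
eef_pos: [413.2, -72.2, 194.1]
tcp_rot: [3.135, 0.002, 1.801]
contact_force: [-0.3, -0.9, -0.1]
opening: 0.999
grasp_force: 0.0
```

Call:
servo_tool --deltas '[{"x":-40,"y":-10,"z":0,"rx":0,"ry":0,"rz":0,"gripper":1},{"x":-80,"y":-20,"z":0,"rx":0,"ry":0,"rz":0,"gripper":1},{"x":-100,"y":-30,"z":0,"rx":0,"ry":0,"rz":0,"gripper":1},{"x":-100,"y":-30,"z":0,"rx":0,"ry":0,"rz":0,"gripper":1},{"x":-100,"y":-30,"z":0,"rx":0,"ry":0,"rz":0,"gripper":1}]'

```text
clock: 26.5
eef_pos: [310.6, -102.8, 191.4]
tcp_rot: [3.14, 0.001, 1.797]
contact_force: [-0.7, -0.2, 0.8]
opening: 1.005
grasp_force: 0.0
```

```bash
python3 m.py; python3 - <<'E'
from h import *
for n in("top",):
    for t in("tube_mid","dome","rose_cap","tee"): r.grab_frame(n) if t=="tube_mid" else 0; print(t,[(d["box"],round(d["conf"],2)) for d in r.recognise(t,n)[:1]])
E
```

```text
top
[[ 0  0  0 -1  0 -1 -1  0 -1  0  1 -1  0 -1]
 [ 0 -1 -1  0 -1  0 -1 -1 -1 -1  0  0  0  0]
 [-2  0 -1 -2  0  3  4  4  2  0  1  2  4  6]
 [-1 -2 -1  0  3 16 26 23 12  8 10 12 16 18]
 [ 0  2  2  5 13 30 48 42 27 22 24 26 28 29]
 [ 7 10 12 16 25 38 47 43 35 31 32 32 32 34]
 [21 24 26 28 32 36 38 36 35 33 34 33 33 34]
 [31 32 34 33 34 34 34 33 35 34 34 34 34 34]]
side
[[ 2  2  2  5 11 17 20 21 22 22 20 20]
 [ 2  2  2  4 10 16 20 21 22 21 22 21]
 [ 2  2  2  4  9 16 20 21 20 21 22 21]
 [ 2  2  3  6 12 19 21 21 22 22 22 22]
 [ 2  3  2  8 16 23 22 22 22 20 22 22]
 [ 2  2  6 11 23 27 23 22 20 22 21 21]
 [ 2  3  4 10 20 24 22 21 22 22 22 22]
 [ 3  2  3  5 13 18 21 21 22 22 21 22]
 [ 0  2  2  4  8 16 20 22 20 21 21 21]
 [ 2  2  2  3  6 13 19 21 21 22 22 22]
 [ 2  2  2  2  6 12 19 22 22 22 22 22]]
mouth R-G cols 296 rows220.. [21 21 21 22 22 22 21 22 21 20 11  5  2  1  2  2  2  2]
tube_mid [([212.9, 209.4, 79.7, 25.7], 0.92)]
dome [([358.1, 114.2, 22.3, 24.8], 0.8)]
rose_cap [([295.0, 110.5, 27.0, 25.2], 0.77)]
tee [([243.3, 93.4, 21.8, 35.9], 0.62)]
```

The button tip is back at its original pixel strength in the top view (26 against 27 at the start), so it is fully out through the hole. The other fittings haven't moved.

```bash
python3 -c "
from rig import r
print(r.sign_off())"
```

```text
the job is handed in; nothing more can be done
None
```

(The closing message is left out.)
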